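# Re-zero a burr grinder and refit its hopper

### The arm

A 6-joint arm with a two-finger parallel gripper is mounted at the origin on a cart in front of the work surface, level with it; the furniture and walls round the work are solid. World frame = base frame: x ahead of the robot, y to its left, z up, the work surface at z = 0. Lengths are in m, angles in rad, forces in N, time in s.
With the tool pointing down it reaches from about 0.375 to 0.925 m from the base axis. Payload 5.7 kg.
Tool frame: the origin (TCP) lies where the fingers leave the gripper's body, on its centre line; the fingertips stand 73 mm ahead of it and the grasp point (between the pads) lies ahead of it (r.tcp_to_grasp is the z of the grasp point in the tool frame, in m); z points along the fingers, y is the line along which they close (so a half turn about z gives the same grasp; the last joint's range is limited). The gripper opens to 85 mm and grips with 20 to 120 N. Pads are 22 mm wide; open, the fingers measure 114 mm over their backs; the gripper's body (76 mm by 85 mm) begins 54 mm behind the grasp point. The pads swing forward as they close: fully open they stand 13 mm farther back than shut.
Start: joints at [1.131, 0.359, 1.51, -0, 1.272, -0.115], TCP at [0.191, 0.569, 0.304] pointing down, gripper open.
Joint ranges: [-2.97, 2.97], [-1.01, 2.36], [0.21, 2.38], [-0.96, 4.11], [0.2, 2.71], [-2.98, 2.98]. Speed limits (rad/s): [2.39, 2.39, 3.14, 3.14, 3.14, 3.14].

### API

Orientations are given as a rotation vector (axis times angle).
In Python, from plant import r gives the robot as it stands.
- The arm moves only by the tool send_rows, never from a script. Its argument "motion" is a list of rows, each a list of 7 numbers: the turn, a rotation vector about the world's x, y, z in degrees, then the shift along the world's x, y, z in m, then the opening, from -1 (shut) to 1 (fully open). In form: [[wx, wy, wz, dx, dy, dz, gripper], ...]. A call has 1 to 20 rows; each row shifts and turns the commanded pose from where the row before left it; what a row does not reach is not made up. A row lasts 1/10 s, in which the tool goes at most 50 mm and 8.59 degrees, less where a joint would pass 70% of its speed; a pose out of reach is approached as far as the arm can. A call with a gripper value outside its range is refused whole. The fingers move at their own pace and stop on an object; "squeeze" is the grip in N (left out, the last holds). Time passes only in rows, so rows that do not move let the fingers close. It gives the time, the measured TCP pose, the force, the opening and the grip force at its end, in the units of the state.
- r.observe(): the state, without advancing time (a new reading comes with each control period).
- r.snapshot(name): name is "side" or "top"; returns a dict with "frame" (400x640x3 uint8, blue, green, red), "intrinsics" (3x3 intrinsics, pixels), "rvec" (rotation vector, rad) and "tvec" (3), from world to camera coordinates, as OpenCV has them. Camera axes: x right, y down, z forward; pixel columns grow to the right and rows downward; lengths in m; the calibration is good to about 2 mm. A picture is of the moment at which its call begins. There is no depth.
- r.job_done(): hands the job in; it is judged then, once.
The state is a dict: "t": time; "joint_positions": joint angles; "qd": joint speeds; "joint_torque": joint torques, N m; "tool_pos": TCP position; "ee_rot": TCP orientation; "wrist_force": force on the tool from outside, world axes, zero at the start; "wrist_torque": the same for the moment, N m; "finger_gap": finger opening in m; "grasp_force": force on a finger pad.
Only numpy, scipy, OpenCV 4.12 (cv2) and the standard library are available. Lean on these libraries where they do the work, as an engineer would, in place of code of your own. Each camera call takes 0.05 s, during which the arm holds its last target. There are 200 camera calls.

### The job

The coffee grinder on the repair bench has just had new burrs fitted. Turn its adjustment collar clockwise, feeling for the point where the burrs just touch and begin to drag (do not jam them together), then back the collar off five clicks anticlockwise and let go of it. Last, put the hopper back, upright and fully home in the collar's throat, and let go, without disturbing the setting or knocking the other things about.

Things in the scene. Friction and masses are not known exactly. Their poses are not given: they have to be found in the camera images.
- grinder: Coffee grinder: red round housing on a black foot plate 150x112 mm, fixed (place and yaw vary). Origin on the bench, on the vertical axis of collar and burrs; z up, -x to the front (spout, switch). Bright burr chamber of radius 43 mm on top, rim at z=150 mm with 24 black marks, one per click.
- collar_top (a point): Centre of the collar's top face, 184 mm above the bench. The collar: dark knurled steel ring, outer diameter 56 mm, 32 mm tall (2 to 34 mm above the chamber rim), round throat of diameter 39 mm. Grip it round the outside from above, fingers clear of chamber rim and lever. Turns with the collar; +x points along the lever.
- collar (a joint): Turn of the collar, rad; grows anticlockwise from above (coarser, burrs part). Clicks every 15 deg (0.262 rad), at the multiples of that; a click takes about 0.15 N m; let go, it settles in the nearest one. The touch angle is unmarked, 0.5 to 1.2 rad clockwise of the start. Half a click past it the drag is about 0.3 N m, 1.3 clicks past it about 0.8 N m. Turn slowly to feel it.
- lever_knob (a point): Centre of the black ball (18 mm) at the end of the collar's radial steel lever (rod 7 mm thick), 70 mm from the axis, 15 mm below the collar's top face; it may be pushed round instead of gripping the collar.
- upper_burr: Upper burr, hidden inside the chamber on the axis; origin at the centre of its underside, z up. Turns with the collar and is carried along the axis by its thread (6 mm a turn, 0.25 mm a click). The burrs are spoiled if pressed together with more than 25 N (about 0.8 N m of drag on the collar); the drag is dry friction on a springy shaft.
- lower_burr: Lower burr, steel, inside the chamber on the axis; origin at the centre of its cutting face, z up. Its seat height varies from run to run by some tenths of a millimetre. The burrs touch when the upper one's underside comes down to this face. It gives a little with the drag (about 3 N m/rad).
- hopper: Loose hopper, 0.1 to 0.2 kg, upright on the bench; round; origin at the centre of its underside, z up. Black spigot 36 mm diameter, 14 mm long, chamfered foot; flat shoulder; amber body widening from 51 to 65 mm up to z=66; fixed black lid 67 mm wide to z=73, knob above. Home: spigot 14 mm deep in the throat (1.5 mm clearance all round), shoulder on the collar's top.
- hopper_knob (a point): Middle of the black knob fixed on the hopper's lid, 87 mm above the hopper's underside; 21 mm diameter, 27 mm tall. Grip the hopper here.
- tray: Bystander: small yellow plastic tray 66x91x35 mm; origin at the centre of its underside.
- tape_roll: Bystander: roll of masking tape lying flat, 112 mm diameter, 24 mm high; origin at the centre of its underside.
- stub_driver: Bystander: short black screwdriver, 100 mm long along its y axis, 28 mm thick; origin below its middle.
- oil: Bystander: yellow oil tin with red nozzle, 28x58x113 mm, standing; origin at the centre of its underside.

How it is judged:
By the outcome, as a careful person would: the job done as asked, in the order asked, and still so for the second after the job is handed in, with the robot touching nothing.
It also fails if it takes over 72 s, if anything falls off the work surface, if the arm or the gripper's body presses on something with over 40 N, if the wrist force passes 120 N, or if a joint passes its speed limit or range.

## Working session

There is one attempt and no reset: what is moved stays moved. The work goes in short steps, Python scripts to look and compute and a tool call to move; the robot and the scene stay as the last step left them, time stands still between calls to the robot, and variables do not carry over. Pictures are saved under pics/ and viewed, at most 10 in all, crops included, and the job is handed in when it is done.

Besides the shell and the picture viewer there is one more tool, called as name([rows], argument=value, ...), one row to a line, values as JSON. send_rows: Moves the arm, as the interface text tells. Its arguments: {"type":"object","properties":{"motion":{"type":"array"},"squeeze":{"type":"number"}},"required":["motion"]}

```bash
mkdir -p pics; ls; python3 - <<'E'
from plant import r
import cv2,numpy as np
print(r.observe(), r.tcp_to_grasp)
for n in("side","top"):
    s=r.snapshot(n); cv2.imwrite(f"pics/{n}0.png",s["frame"]); print(n,s["intrinsics"],s["rvec"],s["tvec"])
    R=cv2.Rodrigues(np.array(s["rvec"]))[0]; print(-R.T@np.array(s["tvec"]).ravel(),R[2])
E
```

```text
pics
{'t': 0.0, 'joint_positions': array([ 1.13089435e+00,  3.59520356e-01,  1.51146385e+00,  2.69017689e-05,
        1.27247272e+00, -1.15125867e-01]), 'qd': array([-1.83260336e-03, -2.34046004e-03, -6.31108971e-04, -1.23532228e-03,
        2.76807532e-05, -2.62582087e-03]), 'joint_torque': array([ 2.43369410e-03, -5.27619410e+01, -2.78613049e+01, -7.40758060e-05,
        1.33106011e-02, -8.37093381e-06]), 'tool_pos': array([0.19123551, 0.56812471, 0.30303235]), 'ee_rot': array([-5.07843465e-01, -3.09973021e+00,  2.80480841e-03]), 'wrist_force': array([ 0.20190761, -0.29862062,  0.00351495]), 'wrist_torque': array([-0.00199039,  0.00483861,  0.02268076]), 'grasp_force': 0.0, 'finger_gap': 0.08510324619494919} 0.0539
side [[375.89563378   0.         322.67933345]
 [  0.         375.89563378 194.41682779]
 [  0.           0.           1.        ]] [ 2.51402158 -0.33382062  0.09180094] [-0.52944152  0.22015095  0.91033015]
[ 0.43178824 -0.46655032  0.86796628] [ 0.14002564  0.55382671 -0.82077329]
top [[503.9642314    0.         311.00639568]
 [  0.         503.9642314  191.7580579 ]
 [  0.           0.           1.        ]] [ 2.17750431 -2.13017426  0.14159002] [0.01305817 0.57100279 1.18879158]
[0.41064153 0.02441938 1.25308314] [ 1.30435256e-01  9.63768936e-04 -9.91456361e-01]
```

View pics/side0.png

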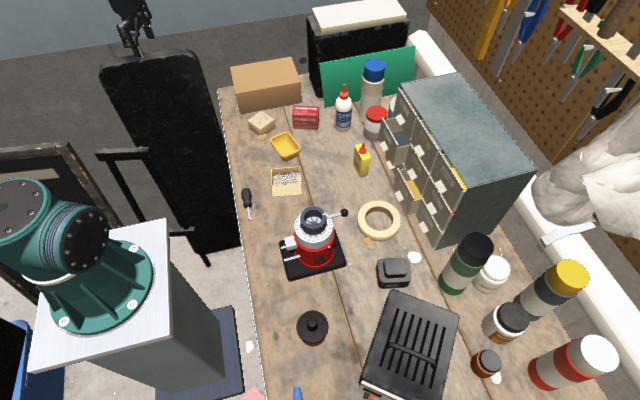

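View pics/top0.png

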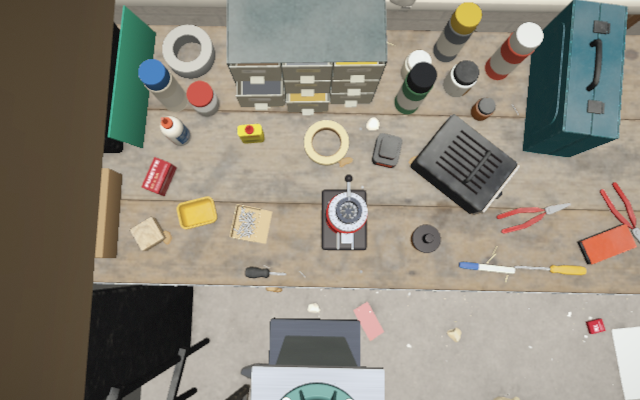

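The side view shows the collar at about (313,218), the lever knob at (344,213) and the hopper at (312,322). The top view shows the collar at (347,211), the lever knob at (348,178) and the hopper at (426,238). I'll enlarge these areas.

```bash
python3 - <<'E'
import cv2,numpy as np
s=cv2.imread("pics/side0.png");t=cv2.imread("pics/top0.png")
def c(i,x,y,w,h,k=8): 
    return cv2.resize(i[y:y+h,x:x+w],None,fx=k,fy=k,interpolation=cv2.INTER_CUBIC)
a=np.hstack([c(t,320,170,50,36*2-0,8)[:592],c(t,407,218,40,74,8)[:592]])
cv2.imwrite("pics/c1.png",a)
b=np.hstack([c(s,285,195,65,74,6)[:444],c(s,285,295,60,74,6)[:444]])
cv2.imwrite("pics/c2.png",b);print(a.shape,b.shape)
E
```

```text
Traceback (most recent call last):
ValueError: all the input array dimensions except for the concatenation axis must match exactly, but along dimension 0, the array at index 0 has size 576 and the array at index 1 has size 592
```

```bash
cat > h.py <<'E'
import cv2,numpy as np
from plant import r
def cam(n):
    s=r.snapshot(n); return s
def at_z(s,u,v,z):
    R=cv2.Rodrigues(np.array(s["rvec"]))[0];C=-R.T@np.array(s["tvec"]).ravel()
    d=R.T@np.linalg.inv(s["intrinsics"])@np.array([u,v,1.]); return C+d*(z-C[2])/d[2]
E
ls
```

```text
h.py
pics
```

```bash
python3 - <<'E'
import cv2,numpy as np
s=cv2.imread("pics/side0.png");t=cv2.imread("pics/top0.png")
def c(i,x,y,w,h,k): 
    return cv2.resize(i[y:y+h,x:x+w],None,fx=k,fy=k,interpolation=cv2.INTER_CUBIC)
cv2.imwrite("pics/c1.png",np.hstack([c(t,320,170,52,74,8),c(t,406,205,40,74,8)]))
cv2.imwrite("pics/c2.png",np.hstack([c(s,285,200,65,60,6),c(s,285,300,60,60,6)]))
E
```

```text
(no output)
```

View pics/c1.png

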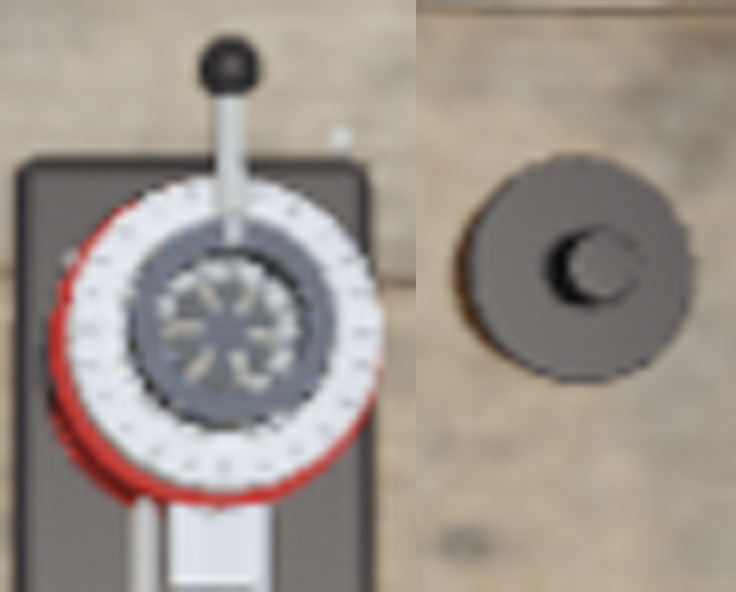

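View pics/c2.png

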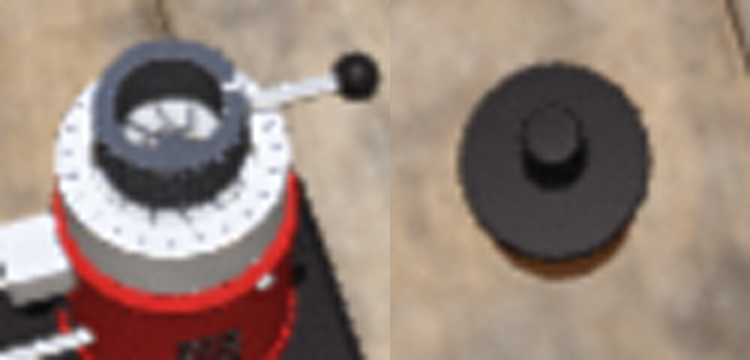

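The top crop shows the collar's top face at about (348.6,210), the lever ball at (348.3,177.8) and the lid centre at (425.9,238.1). In the side crop they are at (312.9,217.3), (343.8,212.4) and (312.2,326.6).

```bash
python3 - <<'E'
from h import *
S={n:cam(n) for n in("top","side")}
for nm,z,a,b in(("collar",.184,(348.6,210),(312.9,217.3)),("knob",.169,(348.3,177.8),(343.8,212.4)),("lid",.073,(425.9,238.1),(312.2,326.6))):
    print(nm,at_z(S["top"],*a,z).round(4),at_z(S["side"],*b,z).round(4))
# oil, tape, tray
print(at_z(S["top"],326,143,.024),at_z(S["top"],250,132,.1),at_z(S["top"],197,213,.03), at_z(S["top"],265,273,0.014))
print(r.observe()['t'])
E
```

```text
collar [ 0.5139 -0.0554  0.184 ] [ 0.5131 -0.0568  0.184 ]
knob [ 0.5857 -0.0551  0.169 ] [ 0.5833 -0.0535  0.169 ]
lid [ 0.4627 -0.245   0.073 ] [ 0.4604 -0.2466  0.073 ]
[ 0.69567229 -0.00905925  0.024     ] [0.70041197 0.17157607 0.1       ] [0.51329861 0.3018127  0.03      ] [0.37228304 0.13295128 0.014     ]
0.2
```

send_rows([
  [0, 0, 1.25, 0.02, -0.039, 0, 1],
  [0, 0, 1.25, 0.02, -0.039, 0, 1],
  [0, 0, 1.25, 0.02, -0.039, 0, 1],
  [0, 0, 1.25, 0.02, -0.039, 0, 1],
  [0, 0, 1.25, 0.02, -0.039, 0, 1],
  [0, 0, 1.25, 0.02, -0.039, 0, 1],
  [0, 0, 1.25, 0.02, -0.039, 0, 1],
  [0, 0, 1.25, 0.02, -0.039, 0, 1],
  [0, 0, 1.25, 0.02, -0.039, 0, 1],
  [0, 0, 1.25, 0.02, -0.039, 0, 1],
  [0, 0, 1.25, 0.02, -0.039, 0, 1],
  [0, 0, 1.25, 0.02, -0.039, 0, 1],
  [0, 0, 1.25, 0.02, -0.039, 0, 1],
  [0, 0, 1.25, 0.02, -0.039, 0, 1],
  [0, 0, 1.25, 0.02, -0.039, 0, 1],
  [0, 0, 1.25, 0.02, -0.039, 0, 1],
  [0, 0, 0, 0, 0, 0, 1],
  [0, 0, 0, 0, 0, 0, 1],
])

```text
t: 2.0
tool_pos: [0.5114, -0.0561, 0.3035]
ee_rot: [0.034, -3.14, -0.001]
wrist_force: [-0.5, -0.0, 0.3]
finger_gap: 0.0855
grasp_force: 0.0
```

```bash
cat >> h.py <<'E'
from scipy.spatial.transform import Rotation as Rn
def st():
    o=r.observe(); M=Rn.from_rotvec(o["ee_rot"]).as_matrix()
    print("t",round(o["t"],2),"p",np.round(o["tool_pos"],4),"yaw_y",round(np.degrees(np.arctan2(M[1,1],M[0,1])),2),"tilt",np.round(M[:2,2],4),"F",np.round(o["wrist_force"],1),"T",np.round(o["wrist_torque"],3),"gap",round(o["finger_gap"],4),"g",o["grasp_force"],"q6",round(o["joint_positions"][5],3))
E
python3 -c "from h import *;st()"
```

```text
t 2.0 p [ 0.5114 -0.0561  0.3035] yaw_y 91.25 tilt [-0.0009  0.0005] F [-0.5 -0.   0.3] T [ 0.022  0.05  -0.011] gap 0.0855 g 0.0 q6 -1.836
```

send_rows([
  [0, 0, 0, 0.002, 0, -0.02, 1],
  [0, 0, 0, 0, 0, -0.02, 1],
  [0, 0, 0, 0, 0, -0.015, 1],
  [0, 0, 0, 0, 0, -0.01, 1],
  [0, 0, 0, 0, 0, -0.0085, 1],
  [0, 0, 0, 0, 0, 0, 1],
  [0, 0, 0, 0, 0, 0, 0],
  [0, 0, 0, 0, 0, 0, 0],
  [0, 0, 0, 0, 0, 0, 0],
  [0, 0, 0, 0, 0, 0, 0],
], squeeze=50)

```text
t: 3.0
tool_pos: [0.5139, -0.0559, 0.2317]
ee_rot: [-0.038, 3.14, -0.002]
wrist_force: [-1.8, 0.4, 6.6]
finger_gap: 0.0524
grasp_force: 51.4
```

```bash
python3 -c "
from h import *;st()
s=cam('side');cv2.imwrite('pics/g1.png',cv2.resize(s['frame'][150:280,250:400],None,fx=4,fy=4,interpolation=2))"
```

```text
t 3.0 p [ 0.5139 -0.0559  0.2317] yaw_y 91.4 tilt [ 0.0016 -0.0014] F [-1.8  0.4  6.6] T [-0.467  0.337 -0.028] gap 0.0524 g 51.39437645673752 q6 -1.836
```

View pics/g1.png

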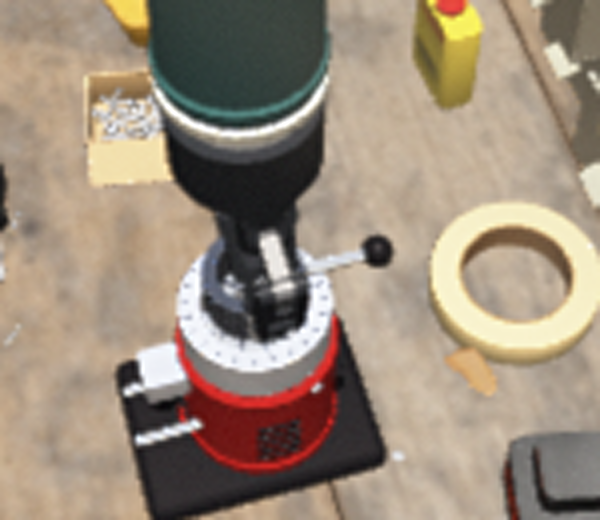

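The gripper is seated round the collar and clear of the lever; the knob is at crop (377,250). I'll turn clockwise in small steps and watch Tz.

send_rows([
  [0, 0, -1.25, 0, 0, 0, 0],
  [0, 0, -1.25, 0, 0, 0, 0],
  [0, 0, -1.25, 0, 0, 0, 0],
  [0, 0, 0, 0, 0, 0, 0],
])

```text
t: 3.45
tool_pos: [0.5139, -0.0559, 0.2317]
ee_rot: [0.065, 3.139, -0.002]
wrist_force: [-2.6, -1.6, 6.5]
finger_gap: 0.0526
grasp_force: 51.4
```

```bash
python3 -c "from h import *;st()"
```

```text
t 3.45 p [ 0.5139 -0.0559  0.2317] yaw_y 87.62 tilt [ 0.0017 -0.0014] F [-2.6 -1.6  6.5] T [-0.415  0.323  0.022] gap 0.0526 g 51.38228863477707 q6 -1.77
```

send_rows([
  [0, 0, -1.25, 0, 0, 0, 0],
  [0, 0, -1.25, 0, 0, 0, 0],
  [0, 0, -1.25, 0, 0, 0, 0],
  [0, 0, 0, 0, 0, 0, 0],
])

```text
t: 3.85
tool_pos: [0.514, -0.0559, 0.2317]
ee_rot: [0.168, 3.135, -0.002]
wrist_force: [-2.5, -1.3, 6.0]
finger_gap: 0.0529
grasp_force: 51.4
```

```bash
python3 -c "from h import *;st()"
```

```text
t 3.85 p [ 0.514  -0.0559  0.2317] yaw_y 83.86 tilt [ 0.0017 -0.0014] F [-2.5 -1.3  6. ] T [-0.387  0.311 -0.024] gap 0.0529 g 51.378224194049835 q6 -1.705
```

send_rows([
  [0, 0, -1.25, 0, 0, 0, 0],
  [0, 0, -1.25, 0, 0, 0, 0],
  [0, 0, -1.25, 0, 0, 0, 0],
  [0, 0, 0, 0, 0, 0, 0],
])

```text
t: 4.25
tool_pos: [0.5139, -0.056, 0.2317]
ee_rot: [0.271, 3.128, -0.002]
wrist_force: [-1.9, -0.9, 6.9]
finger_gap: 0.0528
grasp_force: 51.4
```

```bash
python3 -c "from h import *;st()"
```

```text
t 4.25 p [ 0.5139 -0.056   0.2317] yaw_y 80.1 tilt [ 0.0017 -0.0014] F [-1.9 -0.9  6.9] T [-0.477  0.378 -0.19 ] gap 0.0528 g 51.37172073125839 q6 -1.639
```

send_rows([
  [0, 0, -1.25, 0, 0, 0, 0],
  [0, 0, -1.25, 0, 0, 0, 0],
  [0, 0, -1.25, 0, 0, 0, 0],
  [0, 0, 0, 0, 0, 0, 0],
])

```text
t: 4.65
tool_pos: [0.5139, -0.056, 0.2317]
ee_rot: [0.373, 3.118, -0.002]
wrist_force: [-1.2, -0.7, 6.6]
finger_gap: 0.0527
grasp_force: 51.4
```

```bash
python3 -c "from h import *;st()"
```

```text
t 4.65 p [ 0.5139 -0.056   0.2317] yaw_y 76.36 tilt [ 0.0016 -0.0014] F [-1.2 -0.7  6.6] T [-0.478  0.348 -0.029] gap 0.0527 g 51.3788366317749 q6 -1.574
```

send_rows([
  [0, 0, -1.25, 0, 0, 0, 0],
  [0, 0, -1.25, 0, 0, 0, 0],
  [0, 0, -1.25, 0, 0, 0, 0],
  [0, 0, 0, 0, 0, 0, 0],
])

```text
t: 5.05
tool_pos: [0.5139, -0.056, 0.2317]
ee_rot: [0.475, 3.104, -0.002]
wrist_force: [-1.4, -0.1, 5.3]
finger_gap: 0.0525
grasp_force: 51.4
```

```bash
python3 -c "from h import *;st()"
```

```text
t 5.05 p [ 0.5139 -0.056   0.2317] yaw_y 72.62 tilt [ 0.0016 -0.0014] F [-1.4 -0.1  5.3] T [-0.491  0.388  0.012] gap 0.0525 g 51.38525515794754 q6 -1.508
```

send_rows([
  [0, 0, -1.25, 0, 0, 0, 0],
  [0, 0, -1.25, 0, 0, 0, 0],
  [0, 0, -1.25, 0, 0, 0, 0],
  [0, 0, 0, 0, 0, 0, 0],
])

```text
t: 5.45
tool_pos: [0.5139, -0.056, 0.2317]
ee_rot: [0.576, 3.087, -0.002]
wrist_force: [-1.8, -0.3, 6.5]
finger_gap: 0.0527
grasp_force: 51.4
```

```bash
python3 -c "from h import *;st()"
```

```text
t 5.45 p [ 0.5139 -0.056   0.2317] yaw_y 68.86 tilt [ 0.0016 -0.0014] F [-1.8 -0.3  6.5] T [-0.479  0.388 -0.111] gap 0.0527 g 51.38180315494537 q6 -1.443
```

```bash
cat >> h.py <<'E'
def tz(n=3):
    a=[]
    for _ in range(n): r.snapshot("side"); o=r.observe(); a.append(o["wrist_torque"][2])
    st(); print("Tz",np.mean(a).round(3),np.round(a,3))
E
python3 -c "from h import *;tz()"
```

```text
t 5.6 p [ 0.5139 -0.056   0.2317] yaw_y 68.89 tilt [ 0.0016 -0.0014] F [-2.2 -1.3  6.9] T [-0.475  0.381 -0.033] gap 0.0527 g 51.3822939991951 q6 -1.443
Tz -0.032 [-0.051 -0.012 -0.033]
```

send_rows([
  [0, 0, -1.25, 0, 0, 0, 0],
  [0, 0, -1.25, 0, 0, 0, 0],
  [0, 0, -1.25, 0, 0, 0, 0],
  [0, 0, 0, 0, 0, 0, 0],
])

```text
t: 6.0
tool_pos: [0.5139, -0.056, 0.2317]
ee_rot: [0.677, 3.066, -0.002]
wrist_force: [-2.0, -0.7, 6.6]
finger_gap: 0.0527
grasp_force: 51.4
```

```bash
python3 -c "from h import *;tz()"
```

```text
t 6.15 p [ 0.5139 -0.056   0.2317] yaw_y 65.14 tilt [ 0.0016 -0.0014] F [-1.3 -0.8  5.9] T [-0.533  0.481 -0.113] gap 0.0528 g 51.376381516456604 q6 -1.378
Tz -0.112 [-0.084 -0.138 -0.113]
```

send_rows([
  [0, 0, -1.25, 0, 0, 0, 0],
  [0, 0, -1.25, 0, 0, 0, 0],
  [0, 0, -1.25, 0, 0, 0, 0],
  [0, 0, 0, 0, 0, 0, 0],
])

```text
t: 6.55
tool_pos: [0.5139, -0.056, 0.2317]
ee_rot: [0.777, 3.042, -0.002]
wrist_force: [-2.2, -1.0, 5.3]
finger_gap: 0.0525
grasp_force: 51.4
```

```bash
python3 -c "from h import *;tz()"
```

```text
t 6.7 p [ 0.5139 -0.056   0.2317] yaw_y 61.4 tilt [ 0.0015 -0.0014] F [-1.6 -1.1  5. ] T [-0.49   0.471 -0.063] gap 0.0525 g 51.38317734003067 q6 -1.312
Tz -0.061 [-0.107 -0.014 -0.063]
```

send_rows([
  [0, 0, -1.25, 0, 0, 0, 0],
  [0, 0, -1.25, 0, 0, 0, 0],
  [0, 0, -1.25, 0, 0, 0, 0],
  [0, 0, 0, 0, 0, 0, 0],
])

```text
t: 7.1
tool_pos: [0.5139, -0.056, 0.2317]
ee_rot: [0.875, 3.015, -0.002]
wrist_force: [-1.8, -0.4, 5.2]
finger_gap: 0.0526
grasp_force: 51.4
```

```bash
python3 -c "from h import *;tz()"
```

```text
t 7.25 p [ 0.5139 -0.056   0.2317] yaw_y 57.65 tilt [ 0.0015 -0.0015] F [-1.9 -1.3  6.4] T [-0.509  0.443  0.027] gap 0.0523 g 51.39109790325165 q6 -1.247
Tz 0.014 [ 0.029 -0.013  0.027]
```

send_rows([
  [0, 0, -1.25, 0, 0, 0, 0],
  [0, 0, -1.25, 0, 0, 0, 0],
  [0, 0, -1.25, 0, 0, 0, 0],
  [0, 0, 0, 0, 0, 0, 0],
])

```text
t: 7.65
tool_pos: [0.5139, -0.056, 0.2317]
ee_rot: [0.974, 2.985, -0.001]
wrist_force: [-1.8, -1.4, 5.6]
finger_gap: 0.0525
grasp_force: 51.4
```

```bash
python3 -c "from h import *;tz()"
```

```text
t 7.8 p [ 0.5139 -0.056   0.2317] yaw_y 53.89 tilt [ 0.0015 -0.0014] F [-1.1 -0.8  6.9] T [-0.441  0.456 -0.091] gap 0.0526 g 51.388191282749176 q6 -1.182
Tz -0.07 [-0.074 -0.046 -0.091]
```

send_rows([
  [0, 0, -1.25, 0, 0, 0, 0],
  [0, 0, -1.25, 0, 0, 0, 0],
  [0, 0, -1.25, 0, 0, 0, 0],
  [0, 0, 0, 0, 0, 0, 0],
])

```text
t: 8.2
tool_pos: [0.5139, -0.056, 0.2317]
ee_rot: [1.071, 2.951, -0.001]
wrist_force: [-2.1, 0.5, 7.0]
finger_gap: 0.0527
grasp_force: 51.4
```

```bash
python3 -c "from h import *;tz()"
```

```text
t 8.35 p [ 0.5139 -0.056   0.2317] yaw_y 50.13 tilt [ 0.0014 -0.0014] F [-0.9  0.4  5.8] T [-0.506  0.476 -0.145] gap 0.0527 g 51.38516843318939 q6 -1.116
Tz -0.15 [-0.181 -0.123 -0.145]
```

send_rows([
  [0, 0, -1.25, 0, 0, 0, 0],
  [0, 0, -1.25, 0, 0, 0, 0],
  [0, 0, -1.25, 0, 0, 0, 0],
  [0, 0, 0, 0, 0, 0, 0],
])

```text
t: 8.75
tool_pos: [0.5139, -0.056, 0.2317]
ee_rot: [1.167, 2.915, -0.001]
wrist_force: [-2.0, -0.6, 5.4]
finger_gap: 0.0524
grasp_force: 51.4
```

```bash
python3 -c "
from h import *;tz()
s=cam('side');cv2.imwrite('pics/g2.png',cv2.resize(s['frame'][150:280,250:400],None,fx=4,fy=4,interpolation=2))"
```

```text
t 8.9 p [ 0.5139 -0.056   0.2317] yaw_y 46.39 tilt [ 0.0014 -0.0014] F [-2.7 -0.9  5.8] T [-0.443  0.559 -0.037] gap 0.0527 g 51.3920858502388 q6 -1.051
Tz -0.051 [-0.092 -0.025 -0.037]
```

View pics/g2.png

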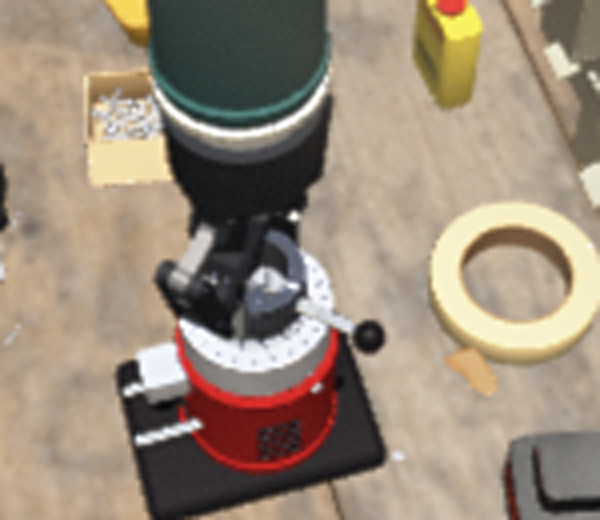

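The lever has turned with the gripper; its knob is at crop (370,335). There is no drag yet at -45°, so I'll continue.

```bash
python3 -c "
from h import *
s=cam('side');
for u,v in ((344.0,212.4),(342.1,233.4)):
  p=at_z(s,u,v,.169)-np.array([.5139,-.0562,.169]);print(p,np.degrees(np.arctan2(p[1],p[0])))"
```

```text
[6.97983708e-02 2.55320327e-03 2.77555756e-17] 2.0949282108068155
[ 5.07993513e-02 -4.64599896e-02  2.77555756e-17] -42.44536279092745
```

send_rows([
  [0, 0, -1.25, 0, 0, 0, 0],
  [0, 0, -1.25, 0, 0, 0, 0],
  [0, 0, -1.25, 0, 0, 0, 0],
  [0, 0, 0, 0, 0, 0, 0],
])

```text
t: 9.4
tool_pos: [0.5139, -0.056, 0.2317]
ee_rot: [1.262, 2.875, -0.001]
wrist_force: [-1.3, -1.1, 7.0]
finger_gap: 0.0526
grasp_force: 51.4
```

```bash
python3 -c "from h import *;tz(5)"
```

```text
t 9.65 p [ 0.5139 -0.056   0.2317] yaw_y 42.65 tilt [ 0.0014 -0.0014] F [-1.1 -0.6  6.3] T [-0.396  0.558  0.031] gap 0.0523 g 51.39930456876755 q6 -0.985
Tz 0.008 [ 0.02  -0.02   0.002  0.01   0.031]
```

send_rows([
  [0, 0, -1.25, 0, 0, 0, 0],
  [0, 0, -1.25, 0, 0, 0, 0],
  [0, 0, -1.25, 0, 0, 0, 0],
  [0, 0, 0, 0, 0, 0, 0],
])

```text
t: 10.05
tool_pos: [0.5139, -0.056, 0.2317]
ee_rot: [1.355, 2.832, -0.001]
wrist_force: [-1.2, -0.3, 7.0]
finger_gap: 0.0527
grasp_force: 51.4
```

```bash
python3 -c "from h import *;tz(5)"
```

```text
t 10.3 p [ 0.5139 -0.056   0.2317] yaw_y 38.9 tilt [ 0.0014 -0.0014] F [-0.9 -1.4  6.4] T [-0.431  0.611  0.102] gap 0.0528 g 51.40839099884033 q6 -0.92
Tz 0.033 [ 0.028 -0.006  0.016  0.025  0.102]
```

send_rows([
  [0, 0, -1, 0, 0, 0, 0],
  [0, 0, -1, 0, 0, 0, 0],
  [0, 0, -1, 0, 0, 0, 0],
  [0, 0, -0.75, 0, 0, 0, 0],
  [0, 0, 0, 0, 0, 0, 0],
])

```text
t: 10.8
tool_pos: [0.5139, -0.056, 0.2317]
ee_rot: [1.446, 2.787, -0.001]
wrist_force: [-1.5, -0.8, 6.5]
finger_gap: 0.0527
grasp_force: 51.4
```

```bash
python3 -c "from h import *;tz(5)"
```

```text
t 11.05 p [ 0.5139 -0.056   0.2317] yaw_y 35.16 tilt [ 0.0013 -0.0014] F [-1.7 -1.1  6.1] T [-0.432  0.59   0.035] gap 0.0524 g 51.42314314842224 q6 -0.855
Tz 0.059 [0.044 0.055 0.045 0.114 0.035]
```

send_rows([
  [0, 0, -1, 0, 0, 0, 0],
  [0, 0, -1, 0, 0, 0, 0],
  [0, 0, -1, 0, 0, 0, 0],
  [0, 0, 0, 0, 0, 0, 0],
])

```text
t: 11.45
tool_pos: [0.5139, -0.056, 0.2318]
ee_rot: [1.519, 2.748, -0.001]
wrist_force: [-2.0, -0.5, 7.6]
finger_gap: 0.0523
grasp_force: 51.4
```

```bash
python3 -c "from h import *;tz(6)"
```

```text
t 11.75 p [ 0.5139 -0.056   0.2317] yaw_y 32.17 tilt [ 0.0013 -0.0015] F [-1.1 -0.7  6.9] T [-0.45   0.586  0.225] gap 0.0526 g 51.44503712654114 q6 -0.802
Tz 0.199 [0.203 0.157 0.195 0.211 0.205 0.225]
```

Drag has begun somewhere between -49° and -52°. I'll back off about 30° and sweep again with closer, averaged samples, using the previous click as a baseline.

send_rows([
  [0, 0, 3, 0, 0, 0, 0],
  [0, 0, 3, 0, 0, 0, 0],
  [0, 0, 3, 0, 0, 0, 0],
  [0, 0, 3, 0, 0, 0, 0],
  [0, 0, 3, 0, 0, 0, 0],
  [0, 0, 3, 0, 0, 0, 0],
  [0, 0, 3, 0, 0, 0, 0],
  [0, 0, 3, 0, 0, 0, 0],
  [0, 0, 3, 0, 0, 0, 0],
  [0, 0, 3, 0, 0, 0, 0],
  [0, 0, -1.25, 0, 0, 0, 0],
  [0, 0, -1.25, 0, 0, 0, 0],
  [0, 0, -1.25, 0, 0, 0, 0],
  [0, 0, -1, 0, 0, 0, 0],
  [0, 0, -1, 0, 0, 0, 0],
  [0, 0, 0, 0, 0, 0, 0],
])

```text
t: 13.35
tool_pos: [0.5139, -0.056, 0.2317]
ee_rot: [0.908, 3.006, -0.001]
wrist_force: [-1.4, -1.4, 6.5]
finger_gap: 0.0525
grasp_force: 51.4
```

```bash
python3 -c "from h import *;tz(6)"
```

```text
t 13.65 p [ 0.5139 -0.056   0.2317] yaw_y 56.4 tilt [ 0.0015 -0.0014] F [-2.1 -0.4  6.9] T [-0.459  0.44  -0.021] gap 0.0527 g 51.398694813251495 q6 -1.225
Tz 0.019 [ 0.01   0.021  0.036  0.055  0.012 -0.021]
```

send_rows([
  [0, 0, -1.25, 0, 0, 0, 0],
  [0, 0, -1.25, 0, 0, 0, 0],
  [0, 0, 0, 0, 0, 0, 0],
])

```text
t: 13.95
tool_pos: [0.5139, -0.056, 0.2317]
ee_rot: [0.974, 2.985, -0.001]
wrist_force: [-2.5, -2.0, 7.1]
finger_gap: 0.0527
grasp_force: 51.4
```

```bash
python3 -c "from h import *;tz(6)"
```

```text
t 14.25 p [ 0.5139 -0.056   0.2317] yaw_y 53.9 tilt [ 0.0014 -0.0014] F [-1.9 -1.2  6.3] T [-0.494  0.499  0.005] gap 0.0522 g 51.39709532260895 q6 -1.182
Tz -0.026 [-0.07  -0.083 -0.002 -0.062  0.056  0.005]
```

send_rows([
  [0, 0, -1.25, 0, 0, 0, 0],
  [0, 0, -1.25, 0, 0, 0, 0],
  [0, 0, 0, 0, 0, 0, 0],
])

```text
t: 14.55
tool_pos: [0.5139, -0.056, 0.2317]
ee_rot: [1.039, 2.963, -0.001]
wrist_force: [-1.3, -0.4, 5.8]
finger_gap: 0.0526
grasp_force: 51.4
```

```bash
python3 -c "from h import *;tz(6)"
```

```text
t 14.85 p [ 0.5139 -0.056   0.2317] yaw_y 51.39 tilt [ 0.0014 -0.0014] F [-1.8 -1.6  6.5] T [-0.454  0.523 -0.073] gap 0.0526 g 51.393951773643494 q6 -1.138
Tz -0.072 [-0.115 -0.046 -0.051 -0.045 -0.102 -0.073]
```

send_rows([
  [0, 0, -1.25, 0, 0, 0, 0],
  [0, 0, -1.25, 0, 0, 0, 0],
  [0, 0, -1.25, 0, 0, 0, 0],
  [0, 0, -1.25, 0, 0, 0, 0],
  [0, 0, -1.25, 0, 0, 0, 0],
  [0, 0, -1.25, 0, 0, 0, 0],
  [0, 0, -1.25, 0, 0, 0, 0],
  [0, 0, -1.25, 0, 0, 0, 0],
  [0, 0, 0, 0, 0, 0, 0],
])

```text
t: 15.75
tool_pos: [0.5139, -0.056, 0.2317]
ee_rot: [1.293, 2.861, -0.001]
wrist_force: [-2.4, -0.4, 6.4]
finger_gap: 0.0529
grasp_force: 51.4
```

```bash
python3 -c "from h import *;tz(6)"
```

```text
t 16.05 p [ 0.5139 -0.056   0.2317] yaw_y 41.4 tilt [ 0.0013 -0.0014] F [-1.2 -1.   6.2] T [-0.495  0.535 -0.02 ] gap 0.0529 g 51.40592962503433 q6 -0.964
Tz 0.001 [-0.054  0.001  0.036  0.068 -0.022 -0.02 ]
```

send_rows([
  [0, 0, -1.25, 0, 0, 0, 0],
  [0, 0, -1.25, 0, 0, 0, 0],
  [0, 0, 0, 0, 0, 0, 0],
])

```text
t: 16.35
tool_pos: [0.5139, -0.056, 0.2317]
ee_rot: [1.355, 2.832, -0.001]
wrist_force: [-1.9, -0.8, 6.6]
finger_gap: 0.0525
grasp_force: 51.4
```

```bash
python3 -c "from h import *;tz(6)"
```

```text
t 16.65 p [ 0.5139 -0.056   0.2317] yaw_y 38.9 tilt [ 0.0014 -0.0014] F [-2.7 -0.8  6.6] T [-0.485  0.593  0.019] gap 0.053 g 51.41249477863312 q6 -0.92
Tz 0.03 [0.014 0.01  0.031 0.051 0.057 0.019]
```

send_rows([
  [0, 0, -1.25, 0, 0, 0, 0],
  [0, 0, -1.25, 0, 0, 0, 0],
  [0, 0, 0, 0, 0, 0, 0],
])

```text
t: 16.95
tool_pos: [0.5139, -0.056, 0.2317]
ee_rot: [1.416, 2.802, -0.001]
wrist_force: [-2.2, -1.1, 6.4]
finger_gap: 0.0526
grasp_force: 51.4
```

```bash
python3 -c "from h import *;tz(6)"
```

```text
t 17.25 p [ 0.5139 -0.056   0.2317] yaw_y 36.41 tilt [ 0.0014 -0.0014] F [-1.9 -1.5  7.5] T [-0.413  0.622  0.083] gap 0.0527 g 51.4198637008667 q6 -0.876
Tz 0.044 [ 0.061  0.029  0.051 -0.001  0.043  0.083]
```

Touch is at about -51° from the start, between the clicks at -45° and -60°. Five clicks back is about +24°, and the nearest click is +30°. I'll turn +85° from here and release.

send_rows([
  [0, 0, 4, 0, 0, 0, 0],
  [0, 0, 5, 0, 0, 0, 0],
  [0, 0, 5, 0, 0, 0, 0],
  [0, 0, 5, 0, 0, 0, 0],
  [0, 0, 5, 0, 0, 0, 0],
  [0, 0, 5, 0, 0, 0, 0],
  [0, 0, 5, 0, 0, 0, 0],
  [0, 0, 5, 0, 0, 0, 0],
  [0, 0, 5, 0, 0, 0, 0],
  [0, 0, 5, 0, 0, 0, 0],
  [0, 0, 5, 0, 0, 0, 0],
  [0, 0, 5, 0, 0, 0, 0],
  [0, 0, 5, 0, 0, 0, 0],
  [0, 0, 5, 0, 0, 0, 0],
  [0, 0, 5, 0, 0, 0, 0],
  [0, 0, 5, 0, 0, 0, 0],
  [0, 0, 4, 0, 0, 0, 0],
  [0, 0, 2, 0, 0, 0, 0],
  [0, 0, 0, 0, 0, 0, 0],
  [0, 0, 0, 0, 0, 0, 0],
])

```text
t: 19.25
tool_pos: [0.5139, -0.0559, 0.2317]
ee_rot: [-0.85, 3.023, -0.003]
wrist_force: [-2.0, -1.3, 7.5]
finger_gap: 0.0527
grasp_force: 51.4
```

```bash
python3 -c "from h import *;tz(3)"
```

```text
t 19.4 p [ 0.514  -0.0559  0.2317] yaw_y 121.4 tilt [ 0.0018 -0.0012] F [-2.5 -1.3  5.9] T [-0.321  0.226  0.066] gap 0.0527 g 51.40942007303238 q6 -2.36
Tz 0.021 [-0.007  0.006  0.066]
```

send_rows([
  [0, 0, 0, 0, 0, 0, 1],
  [0, 0, 0, 0, 0, 0, 1],
  [0, 0, 0, 0, 0, 0, 1],
  [0, 0, 0, 0, 0, 0, 1],
  [0, 0, 0, 0, 0, 0, 1],
  [0, 0, 0, 0, 0, 0.01, 1],
  [0, 0, 0, 0, 0, 0.02, 1],
  [0, 0, 0, 0, 0, 0.04, 1],
  [0, 0, -5, -0.005, -0.04, 0, 1],
  [0, 0, -5, -0.005, -0.04, 0, 1],
  [0, 0, -5, -0.005, -0.04, 0, 1],
  [0, 0, -5, -0.005, -0.04, 0, 1],
  [0, 0, -5, -0.03, -0.03, 0, 1],
  [0, 0, -6, 0, 0, 0, 1],
  [0, 0, 0, 0, 0, 0, 1],
])

```text
t: 20.9
tool_pos: [0.4629, -0.2464, 0.301]
ee_rot: [-0.005, 3.141, -0.0]
wrist_force: [0.2, 0.4, -0.4]
finger_gap: 0.0853
grasp_force: 0.0
```

```bash
python3 - <<'E'
from h import *
st()
a=cam('side');b=cam('top')
f=lambda i,x,y,w,h:cv2.resize(i['frame'][y:y+h,x:x+w],None,fx=6,fy=6,interpolation=2)
cv2.imwrite('pics/g3.png',np.hstack([f(a,285,185,65,60),f(b,318,175,65,60)]))
E
```

```text
t 20.9 p [ 0.4629 -0.2464  0.301 ] yaw_y 90.19 tilt [ 0.0004 -0.0002] F [ 0.2  0.4 -0.4] T [ 0.039 -0.008  0.007] gap 0.0853 g 0.0 q6 -2.195
```

View pics/g3.png

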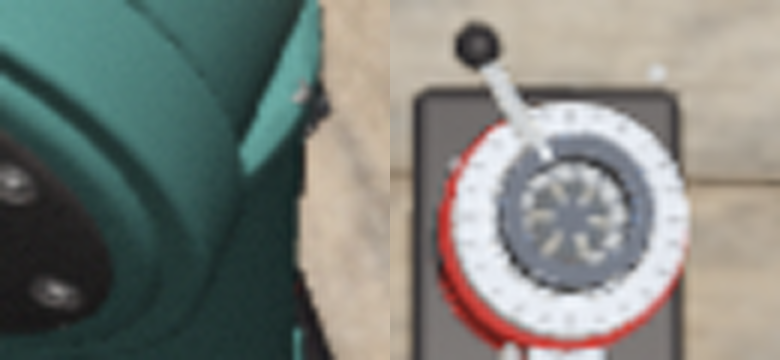

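The top view shows the lever at about +30° with its knob at (332.1,182.1); the side view is blocked by the arm. I'll check the angle and take the hopper.

```bash
python3 -c "
from h import *
s=cam('top');o=at_z(s,348.6,210.05,.184)
for u,v in ((348.3,177.8),(332.1,182.1)):
  p=at_z(s,u,v,.169)-o;print(p,np.degrees(np.arctan2(p[1],p[0])))"
```

```text
[ 0.07193643  0.00038721 -0.015     ] 0.30840441873744784
[ 0.06168703  0.03550813 -0.015     ] 29.925482699900886
```

send_rows([
  [0, 0, 0, -0.001, 0.0005, -0.04, 1],
  [0, 0, 0, 0, 0, -0.04, 1],
  [0, 0, 0, 0, 0, -0.035, 1],
  [0, 0, 0, 0, 0, -0.02, 1],
  [0, 0, 0, 0, 0, -0.015, 1],
  [0, 0, 0, 0, 0, 0, 1],
  [0, 0, 0, 0, 0, 0, -1],
  [0, 0, 0, 0, 0, 0, -1],
  [0, 0, 0, 0, 0, 0, -1],
  [0, 0, 0, 0, 0, 0, -1],
  [0, 0, 0, 0, 0, 0, -1],
  [0, 0, 0, 0, 0, 0, -1],
], squeeze=25)

```text
t: 22.25
tool_pos: [0.4629, -0.2453, 0.1511]
ee_rot: [-0.011, 3.14, -0.002]
wrist_force: [-0.5, 0.0, 5.6]
finger_gap: 0.0198
grasp_force: 24.6
```

```bash
python3 -c "from h import *;st()"
```

```text
t 22.25 p [ 0.4629 -0.2453  0.1511] yaw_y 90.39 tilt [ 0.0012 -0.001 ] F [-0.5  0.   5.6] T [0.081 0.066 0.068] gap 0.0198 g 24.605542486533523 q6 -2.197
```

send_rows([
  [0, 0, 0, 0, 0, 0.006, -1],
  [0, 0, 0, 0, 0, 0, -1],
  [0, 0, 0, 0, 0, -0.003, -1],
  [0, 0, 0, 0, 0, -0.003, -1],
  [0, 0, 0, 0, 0, 0, 1],
  [0, 0, 0, 0, 0, 0, 1],
  [0, 0, 0, 0, 0, 0, 1],
  [0, 0, -8, 0, 0, 0, 1],
  [0, 0, -8, 0, 0, 0, 1],
  [0, 0, -8, 0, 0, 0, 1],
  [0, 0, -8, 0, 0, 0, 1],
  [0, 0, -8, 0, 0, 0, 1],
  [0, 0, -8, 0, 0, 0, 1],
  [0, 0, -8, 0, 0, 0, 1],
  [0, 0, -8, 0, 0, 0, 1],
  [0, 0, -8, 0, 0, 0, 1],
  [0, 0, -8, 0, 0, 0, 1],
  [0, 0, -8, 0, 0, 0, 1],
])

```text
t: 24.05
tool_pos: [0.4623, -0.2448, 0.1501]
ee_rot: [-2.181, -2.261, 0.0]
wrist_force: [0.2, 1.1, -0.1]
finger_gap: 0.0851
grasp_force: 0.0
```

send_rows([
  [0, 0, -2, 0, 0, 0, 1],
  [0, 0, 0, 0, 0, 0, -1],
  [0, 0, 0, 0, 0, 0, -1],
  [0, 0, 0, 0, 0, 0, -1],
  [0, 0, 0, 0, 0, 0, -1],
  [0, 0, 0, 0, 0, 0, -1],
  [0, 0, 0, 0, 0, 0, -1],
  [0, 0, 0, 0, 0, 0.01, -1],
  [0, 0, 0, 0, 0, 0, -1],
  [0, 0, 0, 0, 0, 0, -1],
], squeeze=35)

```text
t: 25.05
tool_pos: [0.4628, -0.2451, 0.1608]
ee_rot: [2.213, 2.228, 0.0]
wrist_force: [-0.5, 0.0, -1.7]
finger_gap: 0.0196
grasp_force: 34.5
```

```bash
python3 -c "from h import *;st()"
```

```text
t 25.05 p [ 0.4628 -0.2451  0.1608] yaw_y 0.39 tilt [ 0.0009 -0.0006] F [-0.5  0.  -1.7] T [-0.019  0.009 -0.027] gap 0.0196 g 34.51570556033403 q6 -0.626
```

send_rows([
  [0, 0, 0, 0, 0, 0.03, -1],
  [0, 0, 0, 0, 0, 0.045, -1],
  [0, 0, 0, 0, 0, 0.045, -1],
  [0, 0, 0, 0, 0, 0.045, -1],
  [0, 0, 0, 0, 0, 0.035, -1],
  [0, 0, 0, 0.0051, 0.0189, 0, -1],
  [0, 0, 0, 0.0051, 0.0189, 0, -1],
  [0, 0, 0, 0.0051, 0.0189, 0, -1],
  [0, 0, 0, 0.0051, 0.0189, 0, -1],
  [0, 0, 0, 0.0051, 0.0189, 0, -1],
  [0, 0, 0, 0.0051, 0.0189, 0, -1],
  [0, 0, 0, 0.0051, 0.0189, 0, -1],
  [0, 0, 0, 0.0051, 0.0189, 0, -1],
  [0, 0, 0, 0.0051, 0.0189, 0, -1],
  [0, 0, 0, 0.0051, 0.0189, 0, -1],
  [0, 0, 0, 0, 0, 0, -1],
  [0, 0, 0, 0, 0, 0, -1],
])

```text
t: 26.75
tool_pos: [0.5133, -0.0558, 0.3601]
ee_rot: [-2.212, -2.23, 0.001]
wrist_force: [0.1, -0.4, -2.6]
finger_gap: 0.0199
grasp_force: 34.9
```

```bash
python3 - <<'E'
from h import *
st()
b=cam('top');a=cam('side')
f=lambda i,x,y:cv2.resize(i['frame'][y:y+100,x:x+65],None,fx=6,fy=6,interpolation=2)
cv2.imwrite('pics/g4.png',np.hstack([f(a,285,160),f(b,318,150)]))
E
```

```text
t 26.75 p [ 0.5133 -0.0558  0.3601] yaw_y 0.46 tilt [-0.0007 -0.0003] F [ 0.1 -0.4 -2.6] T [-0.025  0.008  0.008] gap 0.0199 g 34.868827366735786 q6 -0.25
```

View pics/g4.png

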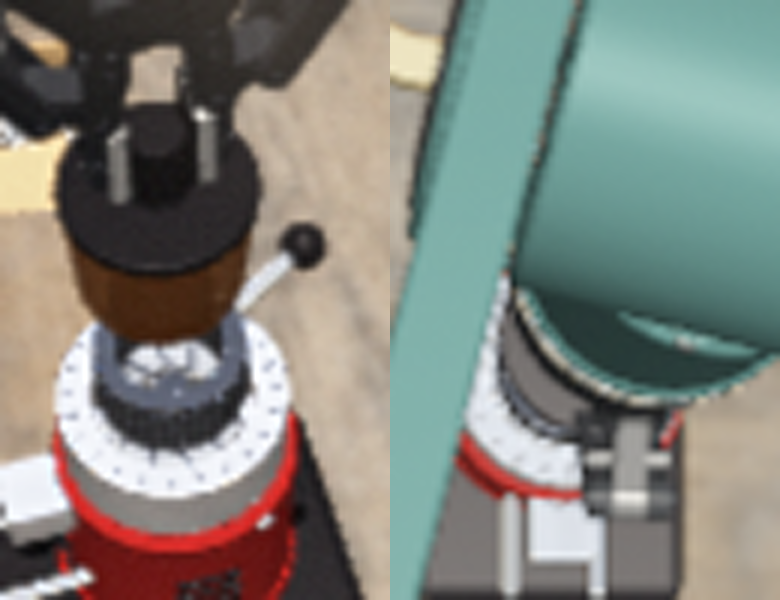

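The side view shows the hopper upright, gripped on the knob (lid at crop (157,190)) above the collar (172,370). Now I'll lower it, watching the forces.

send_rows([
  [0, 0, 0, 0.0005, 0, -0.01, -1],
  [0, 0, 0, 0, 0, -0.01, -1],
  [0, 0, 0, 0, 0, -0.005, -1],
  [0, 0, 0, 0, 0, -0.002, -1],
  [0, 0, 0, 0, 0, -0.002, -1],
  [0, 0, 0, 0, 0, 0, -1],
])

```text
t: 27.45
tool_pos: [0.5142, -0.0559, 0.3312]
ee_rot: [2.214, 2.229, 0.0]
wrist_force: [0.8, 0.1, -2.7]
finger_gap: 0.0195
grasp_force: 34.7
```

```bash
python3 -c "from h import *;st()"
```

```text
t 27.45 p [ 0.5142 -0.0559  0.3312] yaw_y 0.38 tilt [0.0003 0.    ] F [ 0.8  0.1 -2.7] T [ 0.108 -0.248 -0.049] gap 0.0195 g 34.69018696574494 q6 -0.249
```

send_rows([
  [0, 0, 0, 0, 0, -0.002, -1],
  [0, 0, 0, 0, 0, -0.002, -1],
  [0, 0, 0, 0, 0, -0.002, -1],
  [0, 0, 0, 0, 0, -0.002, -1],
  [0, 0, 0, 0, 0, 0, -1],
])

```text
t: 27.95
tool_pos: [0.5141, -0.0559, 0.3231]
ee_rot: [2.214, 2.229, 0.0]
wrist_force: [1.9, -0.1, -2.4]
finger_gap: 0.0194
grasp_force: 34.6
```

```bash
python3 -c "from h import *;st()"
```

```text
t 27.95 p [ 0.5141 -0.0559  0.3231] yaw_y 0.39 tilt [ 0.0001 -0.    ] F [ 1.9 -0.1 -2.4] T [-0.001 -0.426 -0.034] gap 0.0194 g 34.633798487484455 q6 -0.249
```

send_rows([
  [0, 0, 0, 0.0007, 0, 0, -1],
  [0, 0, 0, 0, 0, -0.001, -1],
  [0, 0, 0, 0, 0, -0.001, -1],
  [0, 0, 0, 0, 0, 0, -1],
])

```text
t: 28.35
tool_pos: [0.5145, -0.0559, 0.3212]
ee_rot: [-2.214, -2.229, 0.001]
wrist_force: [0.7, -1.2, -1.2]
finger_gap: 0.0196
grasp_force: 34.8
```

```bash
python3 -c "from h import *;st()"
```

```text
t 28.35 p [ 0.5145 -0.0559  0.3212] yaw_y 0.39 tilt [-0.0005  0.    ] F [ 0.7 -1.2 -1.2] T [ 0.022 -0.188  0.027] gap 0.0196 g 34.77134176064283 q6 -0.248
```

send_rows([
  [0, 0, 0, 0, 0, -0.0007, -1],
  [0, 0, 0, 0, 0, 0, -1],
])

```text
t: 28.55
tool_pos: [0.5145, -0.0559, 0.3206]
ee_rot: [-2.214, -2.229, 0.0]
wrist_force: [-0.2, 0.2, -2.8]
finger_gap: 0.0196
grasp_force: 34.8
```

```bash
python3 -c "from h import *;st()"
```

```text
t 28.55 p [ 0.5145 -0.0559  0.3206] yaw_y 0.39 tilt [-0.0004  0.0001] F [-0.2  0.2 -2.8] T [ 0.023 -0.082  0.011] gap 0.0196 g 34.803736405447125 q6 -0.248
```

send_rows([
  [0, 0, 0, 0, 0, -0.0008, -1],
  [0, 0, 0, 0, 0, -0.0007, -1],
  [0, 0, 0, 0, 0, 0, -1],
])

```text
t: 28.85
tool_pos: [0.5146, -0.056, 0.3204]
ee_rot: [2.213, 2.229, 0.0]
wrist_force: [-2.4, 1.0, 8.7]
finger_gap: 0.0195
grasp_force: 35.8
```

```bash
python3 -c "from h import *;st()"
```

```text
t 28.85 p [ 0.5146 -0.056   0.3204] yaw_y 0.39 tilt [ 0.0005 -0.0003] F [-2.4  1.   8.7] T [0.093 0.483 0.029] gap 0.0195 g 35.793285684194416 q6 -0.248
```

send_rows([
  [0, 0, 0, 0, 0, 0.0012, -1],
  [0, 0, 0, 0, 0, 0, 0],
  [0, 0, 0, 0, 0, 0, 1],
  [0, 0, 0, 0, 0, 0, 1],
  [0, 0, 0, 0, 0, 0, 1],
  [0, 0, 0, 0, 0, 0.02, 1],
  [0, 0, 0, 0, 0, 0.03, 1],
  [0, 0, 0, 0, 0, 0.03, 1],
  [0, 0, 0, 0, 0.04, 0, 1],
  [0, 0, 0, 0, 0.05, 0, 1],
  [0, 0, 0, 0, 0.05, 0, 1],
  [0, 0, 0, 0, 0.05, 0, 1],
  [0, 0, 0, 0, 0.05, 0, 1],
  [0, 0, 0, 0, 0, 0, 1],
])

```text
t: 30.25
tool_pos: [0.5141, 0.1896, 0.4002]
ee_rot: [-2.206, -2.234, -0.003]
wrist_force: [0.0, -0.3, 0.1]
finger_gap: 0.0853
grasp_force: 0.0
```

```bash
python3 - <<'E'
from h import *
st()
b=cam('top');a=cam('side')
f=lambda i,x,y:cv2.resize(i['frame'][y:y+90,x:x+65],None,fx=6,fy=6,interpolation=2)
cv2.imwrite('pics/g5.png',np.hstack([f(a,285,175),f(b,318,160)]))
E
```

```text
t 30.25 p [0.5141 0.1896 0.4002] yaw_y 0.73 tilt [-0.0001  0.003 ] F [ 0.  -0.3  0.1] T [ 0.04  -0.019  0.016] gap 0.0853 g 0.0 q6 0.213
```

View pics/g5.png

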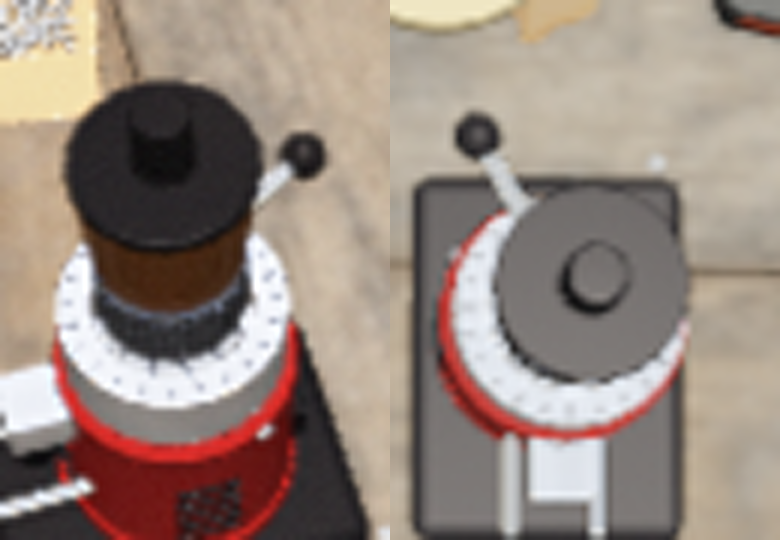

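The hopper sits upright and home on the collar. The lever knob is at (332.1,182.1) in the top view, so the setting is unchanged. Handing in.

```bash
python3 -c "
from plant import r
print(r.job_done())"
```

```text
the job is handed in; nothing more can be done
None
```

I felt the burrs begin to touch about 51° clockwise of the start, released the collar at the +30° click (about 5.4 clicks back; five exactly would fall between two clicks), and put the hopper back upright and home with the setting undisturbed; the job is handed in.

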